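Hang a slide carrier over a dish and hold the cam lift up

ROBOT

A 7-joint arm with a two-finger parallel gripper is mounted at the origin on the work surface. World frame = base frame: x ahead of the robot, y to its left, z up, the work surface at z = 0. Lengths are in m, angles in rad, forces in N, time in s.
With the tool pointing down it reaches from about 0.425 to 0.875 m from the base axis. Payload 4.7 kg.
Tool frame: the origin (TCP) lies between the finger pads; the fingertips stand 19 mm ahead of it and the grasp point (between the pads) is the TCP; z points along the fingers, y is the direction in which the jaws open and shut (so a half turn about z gives the same grasp; the last joint's range is limited). The gripper opens to 87 mm and grips with 3 to 60 N. Pads are 19 mm wide; open, the fingers measure 117 mm over their backs; the gripper's body (75 mm by 190 mm) begins 51 mm behind the grasp point.
Start: joints at [1.149, 0.321, -0.07, 1.45, 0.023, 1.371, -0.057], TCP at [0.274, -0.589, 0.242] pointing down, gripper open.
Joint ranges: [-2.86, 2.86], [-0.3, 2.09], [-1.38, 1.24], [0.06, 2.45], [-1.56, 4.7], [0.09, 2.05], [-2.69, 2.69]. Speed limits (rad/s): [2.57, 2.57, 3.14, 3.14, 3.14, 3.14, 3.14].

INTERFACE

Orientations are given as a unit quaternion [x, y, z, w].
In Python, from plant import bot gives the robot as it stands.
- The arm moves only by the tool servo_tool, never from a script. Its argument "targets" is a list that holds one entry, the list of rows, each a list of 5 numbers: the finger opening in mm, from 0 to 87, then the shift along the tool's x, y, z in mm, then the turn about the tool's z in degrees. A call has 1 to 20 rows; each row is the pose to reach, as a shift and turn from the pose commanded when the call began, along the tool's axes at that moment; what a row does not reach only later rows make up. A row lasts 1/12 s, in which the tool goes at most 41.7 mm and 7.16 degrees, less where a joint would pass 70% of its speed; a pose out of reach is approached as far as the arm can. A call with a gripper value outside its range is refused whole. The fingers move at their own pace and stop on an object; the grip force is fixed at half the most. Time passes only in rows, so rows that repeat a pose let the fingers close. It gives the time, the measured TCP pose, the force and the opening at its end, in the units of the state.
- bot.state(): the state, without advancing time (a new reading comes with each control period).
- bot.read_camera(name): name is "side" or "top" or "wrist"; returns a dict with "pixels" (480x640x3 uint8, blue, green, red), "range_z" (480x640 float32, m along the optical axis (not along the pixel's ray), 0 where there is no reading), "intrinsics" (3x3 intrinsics, pixels), "position" and "rotation" of the camera in the world; the wrist camera has in their place "T_tool_cam" (4x4, takes a point from camera to tool coordinates, whose origin is the TCP and whose axes are the flange's). Camera axes: x right, y up, looking along -z (the intrinsics and any distortion apply to the point x, -y, -z); pixel columns grow to the right and rows downward; lengths in m; the calibration is good to about 2 mm. A picture is of the moment at which its call begins: read the wrist's pose just before it.
- bot.finish_job(): hands the job in, once; it reports no verdict.
The state is a dict: "time_s": time; "q": joint angles; "dq": joint speeds; "tau": joint torques, N m; "tcp_pos": TCP position; "eef_rot": TCP orientation; "force": force on the tool from outside, world axes, zero at the start; "moment": the same for the moment, N m; "grip_width": finger opening in m.
Only numpy, scipy, OpenCV 4.12 (cv2) and the standard library are available. Lean on these libraries where they do the work, as an engineer would, in place of code of your own. Each camera call takes 0.05 s, during which the arm holds its last target.

TASK

Hook the steel slide carrier onto the free left-hand part of the horizontal rail, clear of the dish, slide it along the rail until it hangs centred over the dish of the cam lift, in line with the pointer rod, and let go of it there with the dish still down. Then turn the lift's cam lever up to its highest lift point, lever upright, so that the dish rises round the carrier's foot without touching it, and finish while still holding the lever there with the gripper, for it springs back if let go. Leave the other things on the bench where they are.

Things in the scene. Friction and masses are not known exactly. Their poses are not given: they have to be found in the camera images.
- carrier_tab (a point): Grip centre of the loose steel slide carrier (0.17-0.34 kg, 143 mm high, stands upright on its basket, 84 mm in x, 46 in y). The tab on top is an upright plate 10 mm thick (x), 30 wide (y), free from 106 to 143 mm above the carrier's foot; this point is 128 mm above the foot, over the basket's middle. Below it is a hook whose mouth opens to +x. z up.
- carrier_saddle (a point): On the carrier, 36 mm below carrier_tab, same axes; on the rail's axis once hung. The hook is an inverted V, 30 mm long in y, self-centring. Mouth: a free gap from 48 mm (basket bar) to 82 mm (lip edge, x = 11 to 15 mm) above the foot; the stem at x = -15 to -11 mm closes the other side. Rail level with the gap: move along +x till the rail is under the tab, then lower.
- rail_mid (a point): Middle of the axis of the fixed round steel rail, 12 mm in diameter, 220 mm above the bench. y runs along it (+y to the robot's left), x level away from the robot, z up. Posts (16 mm, up to 8 mm above the axis) at y = -210 and +210 mm. The dish stands below the rail's middle or right part, at y = -100 to 0 mm; the free part runs from 70 mm left of the dish centre to y = +160 mm.
- dish_rim (a point): Centre of the mouth of the white dish on the lift under the rail: 110 by 72 mm outside, 104 by 66 inside (x, y), 34 deep; axes as the rail's. Rim 121 mm above the bench when down, 7 mm below the foot of a hung carrier; it rises 18 mm. A centred carrier enters with 10 mm to spare all round. Pointer rod, 195 mm high, at its y, 75 mm beyond its centre in x.
- dish (a joint): Rise of the dish, m: 0 down, about 0.018 at the cam's highest lift; it sinks again if the lever is turned past that.
- cam_lever (a joint): Angle of the cam lever on the robot's side of the lift, rad: 0 at rest, leaning left (+y), 15 degrees above level; grows as it turns up and over to the right, about cam_pivot's +x. 1.309 is upright, the highest lift; stop at 1.80. It springs back when let go: 0.1 N m at rest, 0.2 upright, plus up to 0.15 N m from the weight of dish and lever.
- cam_pivot (a point): Point on the lever's turning axis, 45 mm above the bench, level in x with lever_grip, 110 mm to the robot's side of the dish centre and at the same y as it. Fixed to the lift; axes parallel to the rail's, x is the turning axis.
- lever_grip (a point): Middle of the lever's handle: a black round bar, 14 mm in diameter, 62 mm long, along x (parallel to the turning axis), 90 mm from that axis. Its far end joins the flat lever arm 36 mm beyond this point; its near end, 26 mm this side, is free. The bar may turn between finger pads as the lever swings.

How it is judged:
On the way, in this order (a step that is already met when the one before it is completed fails the run):
1. the carrier hangs on the rail by its hook, left of the dish and clear of it (x of carrier_saddle in the frame of rail_mid between -0.006 and 0.006 m and z of carrier_saddle in the frame of rail_mid between -0.004 and 0.006 m and y of carrier_saddle in the frame of dish_rim above 0.06 m and contact force between carrier and rail_stand_c0 above 0.3 N), for 0.2 s.
2. the carrier is slid along on the rail towards the dish (x of carrier_saddle in the frame of rail_mid between -0.006 and 0.006 m and z of carrier_saddle in the frame of rail_mid between -0.004 and 0.006 m and y of carrier_saddle in the frame of dish_rim between 0.015 and 0.05 m).
3. the carrier hangs centred over the dish, let go of, with the dish still down (x of carrier_saddle in the frame of rail_mid between -0.006 and 0.006 m and z of carrier_saddle in the frame of rail_mid between -0.004 and 0.006 m and y of carrier_saddle in the frame of dish_rim between -0.008 and 0.008 m and contact force between carrier and rail_stand_c0 above 0.7 N and contact force between the fingers and carrier below 0.1 N and angle between carrier_saddle's own z axis and vertical below 0.15 rad and linear speed of carrier below 0.04 m/s and value of joint dish below 0.006 m), for 0.2 s.
At the end, for the whole second after the job is handed in: The carrier hangs still and untouched on the rail by its hook, within 8 mm of the dish centre along the rail and not touching the dish; the fingers hold the cam lever still within 0.12 rad (7 degrees) of upright, the highest lift (dish up at least 17 mm) (x of carrier_saddle in the frame of rail_mid between -0.006 and 0.006 m and z of carrier_saddle in the frame of rail_mid between -0.004 and 0.006 m and y of carrier_saddle in the frame of dish_rim between -0.008 and 0.008 m and contact force between carrier and rail_stand_c0 above 0.7 N and contact force between the fingers and carrier below 0.1 N and angle between carrier_saddle's own z axis and vertical below 0.15 rad and linear speed of carrier below 0.04 m/s and value of joint cam_lever between 1.189 and 1.429 rad and value of joint dish above 0.017 m and velocity of joint cam_lever between -0.05 and 0.05 rad/s and contact force between the fingers and cam_lever above 0.5 N and contact force between carrier and dish below 0.1 N); the arm keeps its last pose, push and grip.
It fails at once if another thing on the bench is moved by more than 30 mm (distance of any of beaker, petri, amber, jar, tube_rack, slide_box, reagent from where it was at the start of the episode above 0.03 m).
It fails at once if the carrier is tipped over (angle between carrier_saddle's own z axis and vertical above 0.8 rad).
It also fails if it takes over 66 s, if anything falls off the work surface, if the arm or the gripper's body presses on something with over 40 N, if the wrist force passes 120 N, or if a joint passes its speed limit or range.

## Working session

There is one attempt and no reset: what is moved stays moved. The work goes in short steps, Python scripts to look and compute and a tool call to move; the robot and the scene stay as the last step left them, time stands still between calls to the robot, and variables do not carry over. Pictures are saved under pics/ and viewed, and the job is handed in when it is done.

Besides the shell and the picture viewer there is one more tool, called after ">>>" as name(argument=value, ...) on one line, values as JSON. servo_tool: Moves the arm, as the interface text tells. Its arguments: {"type":"object","properties":{"targets":{"type":"array","items":{"type":"array","items":{"type":"array","items":{"type":"number"}}}}},"required":["targets"]}

```bash
ls; mkdir -p pics; python3 - <<'E'
from plant import bot
import cv2,numpy as np
s=bot.state()
print({k:np.round(v,4) for k,v in s.items()})
for n in ["side","top","wrist"]:
    c=bot.read_camera(n); cv2.imwrite(f"pics/{n}0.png",c["pixels"])
    print(n,c["intrinsics"].tolist(),{k:np.round(v,4).tolist() for k,v in c.items() if k in("position","rotation","T_tool_cam")}, [k for k in c])
    np.savez(f"{n}0.npz",**{k:v for k,v in c.items()})
E
```

```text
pics
{'time_s': np.float64(0.0), 'q': array([ 1.1491,  0.3218, -0.07  ,  1.4517,  0.0226,  1.3708, -0.0569]), 'dq': array([ 0.0003,  0.0002, -0.0017,  0.0005, -0.0008, -0.001 ,  0.0006]), 'tau': array([ 2.00000e-04, -4.91285e+01, -4.03600e-01, -3.12526e+01,
       -6.38000e-02,  4.37000e-02,  2.00000e-04]), 'tcp_pos': array([ 0.2741, -0.5888,  0.2405]), 'eef_rot': array([ 9.764e-01,  2.162e-01, -3.000e-04, -9.000e-04]), 'force': array([-0.5589, -0.2709, -0.7305]), 'moment': array([-0.0675, -0.0056, -0.0558]), 'grip_width': np.float64(0.087)}
side [[494.18150377559175, 0.0, 318.56767259952346], [0.0, 494.18150377559175, 237.8111784696623], [0.0, 0.0, 1.0]] {'position': [0.0767, 0.5717, 0.6336], 'rotation': [-0.1666, 0.438, 0.8215, -0.3248]} ['pixels', 'range_z', 'intrinsics', 'position', 'rotation']
top [[550.079797832227, 0.0, 316.70741909011844], [0.0, 550.079797832227, 239.12340398342639], [0.0, 0.0, 1.0]] {'position': [0.3331, 0.0925, 1.1081], 'rotation': [-0.0609, 0.0776, 0.7102, -0.6971]} ['pixels', 'range_z', 'intrinsics', 'position', 'rotation']
wrist [[398.60321997600687, 0.0, 318.8099297998794], [0.0, 398.60321997600687, 238.9069067097499], [0.0, 0.0, 1.0]] {'T_tool_cam': [[-0.0011, 0.9672, 0.2541, 0.0695], [1.0, 0.0011, 0.0003, -0.0004], [0.0001, 0.2541, -0.9672, -0.1427], [0.0, 0.0, 0.0, 1.0]]} ['pixels', 'range_z', 'intrinsics', 'T_tool_cam']
```

View pics/side0.png

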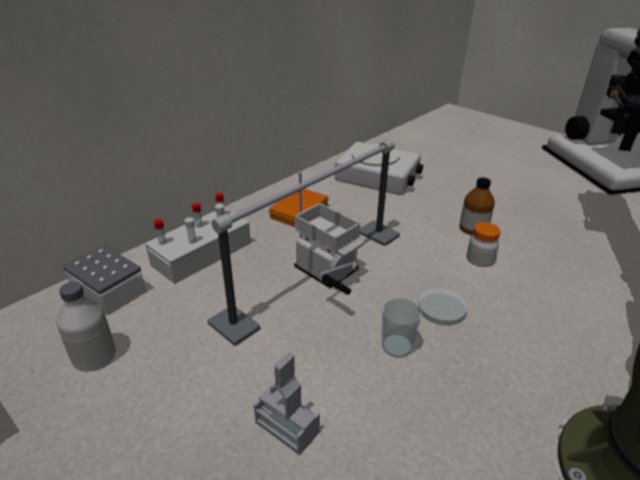

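View pics/top0.png

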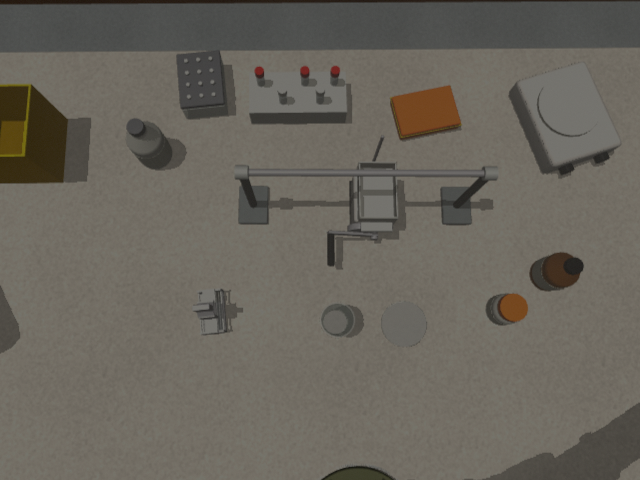

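View pics/wrist0.png

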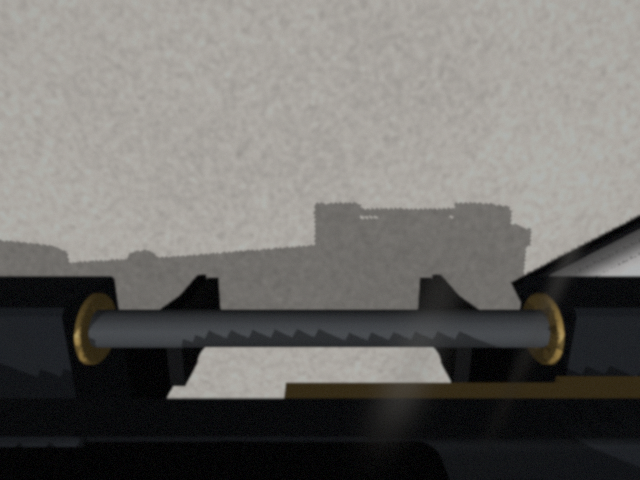

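```bash
cat > h.py <<'E'
import numpy as np,cv2
from scipy.spatial.transform import Rotation as R
from plant import bot
def grab(n):
    if n=="wrist":
        s=bot.state()
    c=bot.read_camera(n)
    if n=="wrist":
        T=np.array(c["T_tool_cam"]);Rt=R.from_quat(s["eef_rot"]).as_matrix()
        c["Rm"]=Rt@T[:3,:3];c["p"]=Rt@T[:3,3]+s["tcp_pos"]
    else:
        c["p"]=np.array(c["position"]);r=np.array(c["rotation"])
        c["Rm"]=r if r.shape==(3,3) else R.from_quat(r).as_matrix()
    return c
def load(f):
    c=dict(np.load(f)); c["p"]=c["position"];c["Rm"]=R.from_quat(c["rotation"]).as_matrix();return c
def ray(c,u,v):
    K=c["intrinsics"];u=np.asarray(u,float);v=np.asarray(v,float)
    d=np.stack([(u-K[0,2])/K[0,0],-(v-K[1,2])/K[1,1],-np.ones_like(u)],-1)
    return d@c["Rm"].T
def onz(c,u,v,z):
    d=ray(c,u,v);t=(z-c["p"][2])/d[...,2];return c["p"]+d*t[...,None]
def cloud(c):
    v,u=np.mgrid[:480,:640];return c["p"]+ray(c,u,v)*c["range_z"][...,None]
def proj(c,P):
    q=(np.asarray(P)-c["p"])@c["Rm"];K=c["intrinsics"]
    return np.stack([K[0,2]+K[0,0]*q[...,0]/-q[...,2],K[1,2]-K[1,1]*q[...,1]/-q[...,2]],-1)
E
python3 - <<'E'
from h import *
t=load("top0.npz");s=load("side0.npz")
for n,c in(("top",t),("side",s)):
    W=cloud(c)
    g=[(400,380),(150,400)] if n=="top" else [(100,420),(480,420)]
    print(n,[np.round(W[v,u],4) for u,v in g])
    np.save(n+"W.npy",W)
W=np.load("topW.npy")
# carrier region
def stats(W,m):
    print(m.sum(),np.round(W[m].min(0),4),np.round(W[m].max(0),4),np.round(W[m].mean(0),4))
for n in("top","side"):
    W=np.load(n+"W.npy")
    # print top-level points of carrier
    m=(W[...,0]>.38)&(W[...,0]<.5)&(W[...,1]>.2)&(W[...,1]<.42)&(W[...,2]>.02)&(W[...,2]<.2)
    print(n,"carrier");stats(W,m)
    mm=m&(W[...,2]>.12);stats(W,mm)
    m=(W[...,2]>.205)&(W[...,2]<.24)&(W[...,0]>.5)&(W[...,0]<.8)
    print("rail");stats(W,m)
    m=(W[...,2]>.11)&(W[...,2]<.127)&(W[...,0]>.5)&(W[...,0]<.75)&(W[...,1]<.13)&(W[...,1]>-.06)
    print("dish");stats(W,m)
im=t["pixels"]; 
a=cv2.resize(im[270:350,170:260],None,fx=8,fy=7,interpolation=cv2.INTER_CUBIC);cv2.imwrite("pics/c1.png",a)
a=cv2.resize(s["pixels"][340:460,240:340],None,fx=6,fy=5,interpolation=cv2.INTER_CUBIC);cv2.imwrite("pics/c2.png",a)
a=cv2.resize(im[120:280,310:420],None,fx=6,fy=3.7,interpolation=cv2.INTER_CUBIC);cv2.imwrite("pics/c3.png",a)
E
```

```text
top [array([ 0.2686, -0.0943, -0.0039]), array([ 0.242 ,  0.3922, -0.0005])]
side [array([6.148e-01, 4.543e-01, 3.000e-04]), array([0.2057, 0.0696, 0.0004])]
top carrier
836 [0.3805 0.2485 0.0201] [0.4504 0.2996 0.1464] [0.413  0.2699 0.0684]
124 [0.4012 0.2571 0.1215] [0.4131 0.2875 0.1464] [0.4068 0.2716 0.1399]
rail
2077 [ 0.6057 -0.237   0.2096] [0.6377 0.2058 0.2353] [ 0.6207 -0.0142  0.2249]
dish
266 [ 0.5655 -0.0594  0.1101] [ 0.6961 -0.0118  0.1255] [ 0.6206 -0.0281  0.1186]
side carrier
2322 [0.3801 0.2491 0.02  ] [0.4476 0.3019 0.1453] [0.4071 0.2802 0.0713]
372 [0.3986 0.2585 0.1201] [0.4114 0.2906 0.1453] [0.4031 0.2775 0.1358]
rail
1728 [ 0.6035 -2.5214  0.205 ] [0.7999 0.2084 0.2399] [ 0.6282 -0.1551  0.2231]
dish
455 [ 0.5635 -0.06    0.11  ] [ 0.696  -0.008   0.1254] [ 0.6201 -0.0237  0.1169]
```

View pics/c1.png

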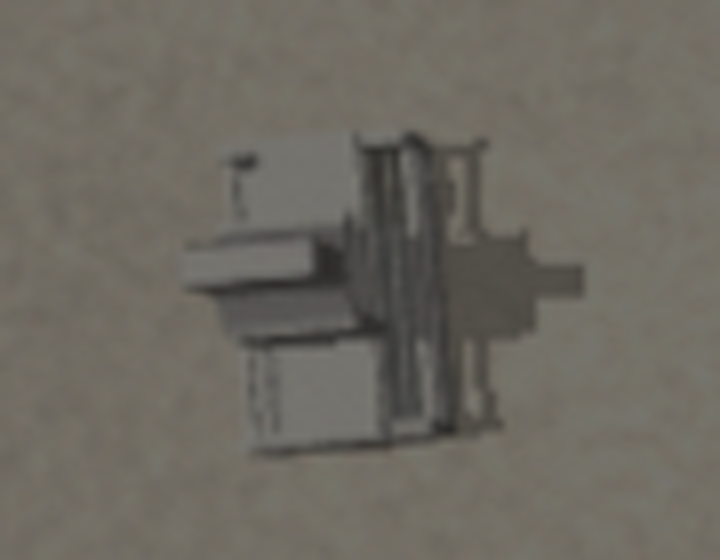

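View pics/c2.png

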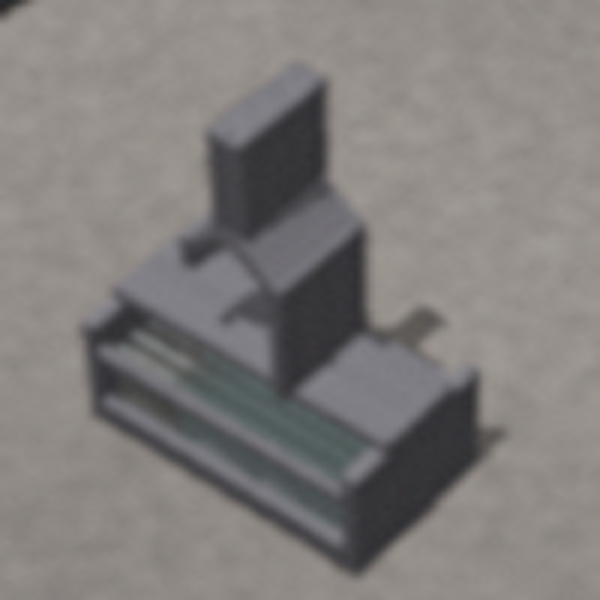

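View pics/c3.png

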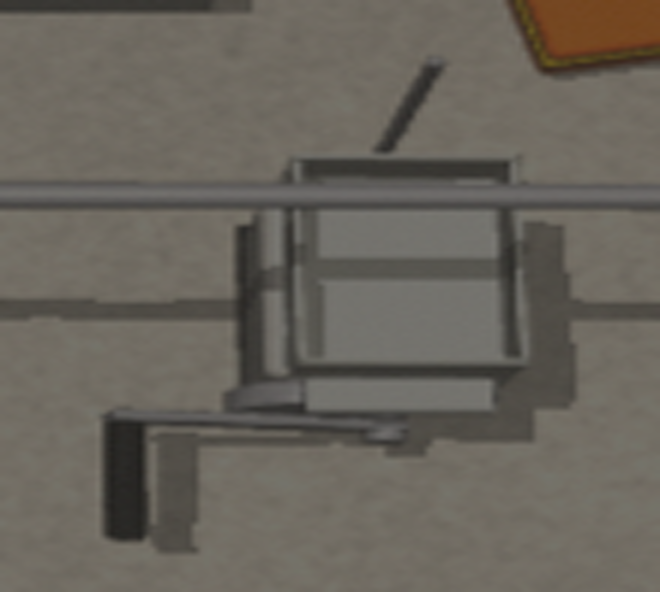

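```bash
python3 - <<'E'
from h import *
for n in("top","side"):
    c=load(n+"0.npz");W=np.load(n+"W.npy")
    box=lambda x0,x1,y0,y1,z0,z1:(W[...,0]>x0)&(W[...,0]<x1)&(W[...,1]>y0)&(W[...,1]<y1)&(W[...,2]>z0)&(W[...,2]<z1)
    def rect(m,l):
        P=W[m];r=cv2.minAreaRect((P[:,:2]*1000).astype(np.float32));print(n,l,m.sum(),np.round(r[0],1),np.round(r[1],1),round(r[2],1),"z",np.round(np.percentile(P[:,2],[5,50,95]),4))
    rect(box(.38,.46,.2,.4,.138,.15),"tabtop")
    rect(box(.34,.5,.2,.34,.006,.055),"basket")
    rect(box(.34,.5,.2,.34,.006,.15),"all")
    rect(box(.5,.75,-.13,.1,.112,.127),"rim+")
    rect(box(.55,.69,-.13,.1,.112,.127),"rim")
    rect(box(.65,.75,-.13,.1,.185,.2),"rodtop")
    # rail line
    m=box(.58,.66,-.19,.16,.21,.232);P=W[m]
    y=P[:,1];b=np.round(y/.02)
    top=np.array([P[b==k][P[b==k][:,2]>np.percentile(P[b==k][:,2],60)].mean(0) for k in np.unique(b)])
    k=np.polyfit(top[:,1],top[:,0],1);kz=np.polyfit(top[:,1],top[:,2],1);print(n,"rail x=",k,"z=",kz)
    m=box(.58,.66,-.3,.3,.222,.24);m2=box(.58,.66,-.3,.3,.21,.24)
    for s_ in(1,-1):
        mm=m2&(s_*W[...,1]>.14);
        mm&=W[...,2]>.2265
        print("post",s_,mm.sum(),np.round(np.median(W[mm],0),4), np.round(W[mm].min(0),4),np.round(W[mm].max(0),4))
    # lever black bar
    hsv=cv2.cvtColor(c["pixels"],cv2.COLOR_BGR2HSV)
    m=box(.44,.56,-.05,.12,.045,.09)&(hsv[...,2]<60)
    rect(m,"lever");
E
```

```text
top tabtop 103 [407.5 272.5] [10.3 29.8] 5.8 z [0.139  0.142  0.1448]
top basket 865 [422.  274.2] [113.4  46.9] 5.1 z [0.0088 0.0364 0.0494]
top all 1198 [422.  274.2] [113.4  46.9] 5.1 z [0.0095 0.0464 0.1416]
top rim+ 429 [630.9 -48.5] [ 72.7 130.3] 89.3 z [0.1133 0.1199 0.1235]
top rim 420 [621.4 -48.4] [ 72.7 111.3] 89.3 z [0.1133 0.12   0.1235]
top rodtop 16 [695.8 -50. ] [4.7 5.3] 35.2 z [0.1865 0.1953 0.1989]
top rail x= [0.01811485 0.62183683] z= [-0.0016781   0.22620207]
post 1 168 [0.6245 0.192  0.2296] [0.6151 0.1404 0.2265] [0.635  0.2052 0.2353]
post -1 199 [ 0.6175 -0.2208  0.2295] [ 0.6074 -0.236   0.2265] [ 0.6274 -0.1401  0.2351]
top lever 232 [537.6  11.1] [ 57.3 108.3] 32.3 z [0.0573 0.0729 0.0771]
side tabtop 187 [405.4 275.5] [10.4 30.5] 5.1 z [0.1385 0.1429 0.1445]
side basket 2311 [405.4 274.7] [86.1 48.4] 4.8 z [0.0089 0.0333 0.0498]
side all 3431 [405.4 274.7] [86.1 48.4] 4.8 z [0.0097 0.0477 0.1389]
side rim+ 645 [629.7 -46.5] [ 76.6 132.7] 89.4 z [0.1126 0.118  0.1223]
side rim 627 [619.7 -46.6] [ 76.6 112.9] 88.7 z [0.1126 0.118  0.1223]
side rodtop 21 [694.3 -48.2] [4.  7.9] 44.2 z [0.1864 0.1927 0.198 ]
side rail x= [0.01906932 0.61981883] z= [-0.00159332  0.22598803]
post 1 141 [0.6206 0.1968 0.2305] [0.6129 0.1413 0.2265] [0.634  0.2084 0.2339]
post -1 85 [ 0.6152 -0.2151  0.2293] [ 0.6053 -0.2356  0.2265] [ 0.627  -0.1415  0.2336]
side lever 320 [522.    0.9] [ 66.6 103.3] 4.8 z [0.0492 0.0715 0.076 ]
```

```bash
python3 - <<'E'
from h import *
W=np.concatenate([np.load(n+"W.npy").reshape(-1,3) for n in("side","top")])
ok=np.concatenate([load(n+"0.npz")["range_z"].ravel()>0 for n in("side","top")]);W=W[ok]
W=W[(abs(W[:,0])<1.2)&(abs(W[:,1])<1.2)]
# max height grid 6cm
xs=np.arange(0,.96,.06);ys=np.arange(.48,-1,-.06)
print("y\\x",*["%4d"%(x*1000) for x in xs])
for y in ys:
    print("%5d"%(y*1000),*["%4d"%(1000*W[m,2].max()) if (m:=(W[:,0]>=x)&(W[:,0]<x+.06)&(W[:,1]>=y)&(W[:,1]<y+.06)).any() else "   ." for x in xs])
E
```

```text
y\x    0   60  120  180  240  300  360  420  480  540  600  659  720  780  840  899
  480    .    5    7    6    5    6    6    5    6    6    4    5    6    5    6    6
  420    .    6    4    6    6    5    4    5    4    5    5  106  117    5    5    7
  360    .    4    4    8    5    5    5    5    6    6    5  120  153    5    7    5
  300    .    4    6    6    5    6    5   46    6    7    5    6    5   68   68   69
  240    .    6    5    6    6    7  146   95    5    5    6    6    5   69   69   69
  180    .    5    5    5    7    5    6    7    5   17  235   14    6   62  111    5
  120    .    5    5    6    5    6    5    5    6   15  228   15    7  113  113    5
   60  108   20    6    6    6    5   86    4    7    6  228    6    6  113  114    6
    0  170  172    5    5    6   87   89    5   79   79  229    7    6  113  114    6
  -60    .  183    5    6    5    6   80    6   53  125  229  199    6   60   60    5
 -120    .   20    6    5    6   20   22   15    7  124  228  124   35   36   36    8
 -179    .    5    7    5    6   19   20    6    6    5  229    5   36
[... 433 characters left out ...]
73   74   62
 -540    .    6    6  292  393    6    6    6    6    6    6   64   73   74   72   65
 -600    .    3    5    5  433  443    6    8    6    6    6   47   64   61    7    6
 -659    .    .    5    3  259  336    5    4    4    5    6    6    5    7    6    7
 -720    .    .    0    4    4  335    4    4    4    4    5    5    5    4    4    4
 -780    .    .    .    4    5    3    4    7    4    4    3    3    4    4    5    5
 -839    .    .    .    5   52   53    3    4    5    4    5    4    4    3    5    5
 -899    .    .    .   15  171  180  181   49    5    4    4    5    5    4    4    5
 -960    .    .    .    .   54   55  358  237   52    4    6    5    6    5    4    4
```

>>> servo_tool(targets=[[[87,0,0,-60,0],[87,30,-15,-60,-4],[87,65,-30,-60,-8],[87,100,-45,-60,-12],[87,135,-61,-60,-16],[87,170,-77,-60,-20],[87,205,-93,-60,-24],[87,240,-108,-60,-28],[87,265,-120,-60,-32],[87,285,-150,-60,-36],[87,305,-180,-60,-40],[87,325,-210,-60,-44],[87,345,-240,-60,-48],[87,365,-270,-60,-52],[87,385,-300,-60,-55],[87,405,-330,-60,-58],[87,425,-360,-60,-61],[87,445,-390,-60,-64],[87,460,-415,-60,-67],[87,470,-430,-60,-70]]])

```text
time_s: 1.82
tcp_pos: [0.5187, 0.0033, 0.3017]
eef_rot: [0.673, 0.74, 0.0, -0.0]
force: [1.1, 0.0, -0.3]
grip_width: 0.0871
```

```bash
cat >> h.py <<'E'
def rel(target,yaw_y=None):
    "tool shifts (mm) from measured pose to world target; turn so that tool y points at world yaw (deg)"
    s=bot.state();M=R.from_quat(s["eef_rot"]).as_matrix()
    d=M.T@(np.array(target)-s["tcp_pos"])*1000
    a=np.degrees(np.arctan2(M[1,1],M[0,1]))
    t=None if yaw_y is None else -((yaw_y-a+180)%360-180)
    print("t",round(s["time_s"],2),"tcp",np.round(s["tcp_pos"],4),"toolz",np.round(M[:,2],4),"yaw_y",round(a,2),"F",np.round(s["force"],1),"w",round(s["grip_width"],4))
    print(" q",np.round(s["q"],2)," shift",np.round(d,1),"turn",t)
E
python3 - <<'E'
from h import *
rel([.4065,.274,.26],5.1)
E
```

```text
t 1.82 tcp [0.5187 0.0033 0.3017] toolz [ 2.e-04  9.e-04 -1.e+00] yaw_y 5.41 F [ 1.1  0.  -0.3] w 0.0871
 q [ 0.56  0.05 -0.63  1.66  0.03  1.44  0.02]  shift [280.1 -86.1  41.9] turn 0.3147747779966892
```

>>> servo_tool(targets=[[[87,40,-12,0,0],[87,80,-24,0,0],[87,120,-36,0,0],[87,155,-48,0,0],[87,190,-58,0,0],[87,220,-67,10,0],[87,245,-75,20,0],[87,265,-81,30,0],[87,275,-84,40,0],[87,280,-86,42,0],[87,280,-86,42,0],[87,280,-86,42,0],[87,280,-86,42,0]]])

```text
time_s: 2.9
tcp_pos: [0.4101, 0.2692, 0.26]
eef_rot: [0.677, 0.736, 0.0, 0.0]
force: [0.0, 0.9, 0.3]
grip_width: 0.0873
```

```bash
python3 - <<'E'
from h import *
rel([.4065,.274,.128],5.1)
c=grab("wrist");cv2.imwrite("pics/w1.png",c["pixels"])
W=cloud(c)
m=(W[...,2]>.135)&(W[...,2]<.15)&(abs(W[...,0]-.4065)<.04)&(abs(W[...,1]-.274)<.04)
print(m.sum())
if m.sum()>10: print(cv2.minAreaRect((W[m][:,:2]*1000).astype(np.float32)),np.median(W[m],0))
E
```

```text
t 2.9 tcp [0.4101 0.2692 0.26  ] toolz [ 8.e-04 -3.e-04 -1.e+00] yaw_y 4.85 F [0.  0.9 0.3] w 0.0873
 q [ 0.3   0.   -0.92  1.78  0.    1.36 -0.54]  shift [  5.1  -3.3 132. ] turn -0.2545989490884324
664
((405.7287292480469, 274.4444885253906), (9.579479217529297, 30.244443893432617), 4.764705181121826) [0.4057497  0.27546726 0.1422067 ]
```

View pics/w1.png

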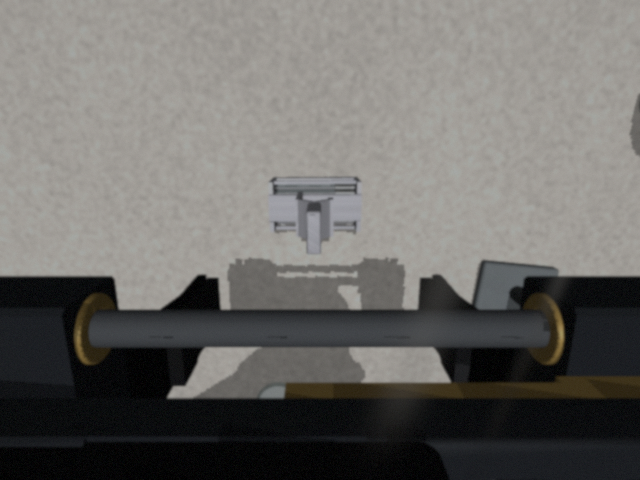

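>>> servo_tool(targets=[[[87,5,-3,0,0],[87,5,-3,30,0],[87,5,-3,60,0],[87,5,-3,80,0],[87,5,-3,80,0],[87,5,-3,80,0]]])

```text
time_s: 3.45
tcp_pos: [0.4052, 0.2749, 0.1794]
eef_rot: [0.676, 0.737, -0.001, -0.001]
force: [0.1, 0.0, 0.7]
grip_width: 0.0867
```

```bash
python3 - <<'E'
from h import *
rel([.406,.2743,.128],5.0)
E
```

```text
t 3.45 tcp [0.4052 0.2749 0.1794] toolz [-1.6e-03 -2.0e-04 -1.0e+00] yaw_y 4.95 F [0.1 0.  0.7] w 0.0867
 q [ 0.27  0.08 -0.94  1.89  0.07  1.2  -0.62]  shift [-0.7  0.8 51.4] turn -0.04613773817951028
```

>>> servo_tool(targets=[[[87,-1,1,25,0],[87,-1,1,45,0],[87,-1,1,51,0],[87,-1,1,51,0],[87,-1,1,51,0],[0,-1,1,51,0],[0,-1,1,51,0],[0,-1,1,51,0],[0,-1,1,51,0],[0,-1,1,51,0],[0,-1,1,51,0],[0,-1,1,51,0],[0,-1,1,51,0],[0,-1,1,51,0]]])

```text
time_s: 4.62
tcp_pos: [0.4066, 0.2742, 0.1285]
eef_rot: [0.676, 0.737, -0.0, 0.0]
force: [-0.2, -0.3, -0.8]
grip_width: 0.0348
```

```bash
python3 - <<'E'
from h import *
rel([.406,.2743,.29],-1.07)
E
```

```text
t 4.62 tcp [0.4066 0.2742 0.1285] toolz [-1.e-04 -1.e-04 -1.e+00] yaw_y 4.97 F [-0.2 -0.3 -0.8] w 0.0348
 q [ 0.24  0.16 -0.94  1.95  0.14  1.1  -0.67]  shift [ 1.000e-01 -6.000e-01 -1.615e+02] turn 6.040415303269214
```

Still closing; wait.

>>> servo_tool(targets=[[[0,0,0,0,0],[0,0,0,0,0],[0,0,0,0,0],[0,0,0,0,0],[0,0,0,0,0],[0,0,0,0,0],[0,0,0,0,0],[0,0,0,0,0]]])

```text
time_s: 5.28
tcp_pos: [0.4065, 0.2742, 0.1284]
eef_rot: [0.676, 0.737, -0.0, -0.0]
force: [-1.1, -0.3, -0.5]
grip_width: 0.0098
```

>>> servo_tool(targets=[[[0,0,0,-10,0],[0,0,0,-30,0],[0,0,0,-55,0],[0,0,0,-80,0],[0,0,0,-105,0],[0,0,0,-130,1],[0,0,0,-148,2],[0,-10,4,-155,3],[0,-30,11,-155,4],[0,-55,20,-155,5],[0,-80,29,-155,6],[0,-105,38,-155,6],[0,-130,47,-155,6],[0,-155,57,-155,6],[0,-180,66,-155,6],[0,-197,73,-155,6],[0,-206,76,-155,6],[0,-206,76,-155,6],[0,-206,76,-155,6],[0,-206,76,-155,6]]])

```text
time_s: 6.95
tcp_pos: [0.4995, 0.0773, 0.2834]
eef_rot: [0.713, 0.702, 0.0, -0.0]
force: [-0.5, 1.1, -1.1]
grip_width: 0.0103
```

```bash
python3 - <<'E'
from h import *
rel([.6222,.075,.2835],-1.07)
for n in("side","top","wrist"):
    c=grab(n);cv2.imwrite(f"pics/{n}2.png",c["pixels"])
E
```

```text
t 6.95 tcp [0.4995 0.0773 0.2834] toolz [-5.e-04  6.e-04 -1.e+00] yaw_y -0.9 F [-0.5  1.1 -1.1] w 0.0103
 q [ 0.51  0.02 -0.72  1.72  0.02  1.41 -0.23]  shift [-4.000e-01  1.227e+02 -1.000e-01] turn 0.17030073207183705
```

View pics/side2.png

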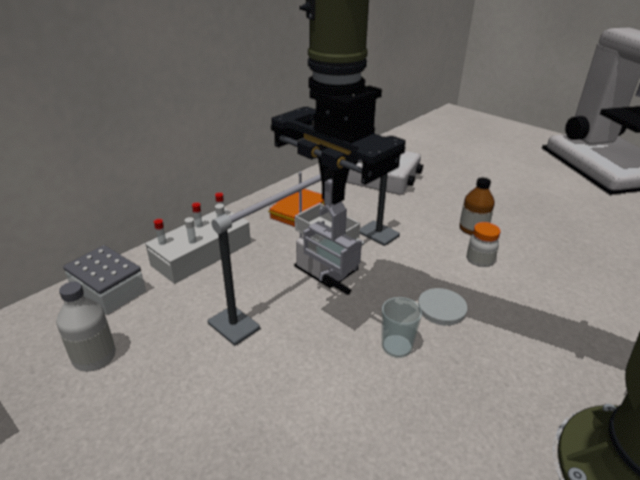

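View pics/wrist2.png

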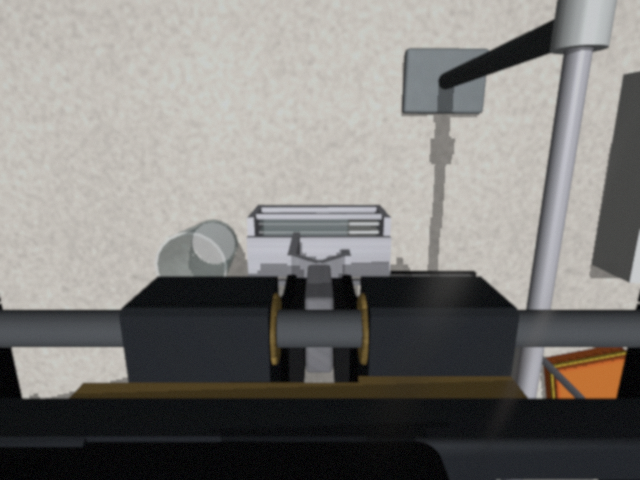

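>>> servo_tool(targets=[[[0,0,15,0,0],[0,0,35,0,0],[0,0,55,0,0],[0,0,75,0,0],[0,0,90,0,0],[0,0,105,0,0],[0,0,115,0,0],[0,0,122,0,0],[0,0,122,0,0],[0,0,122,0,0],[0,0,122,0,0]]])

```text
time_s: 8.02
tcp_pos: [0.6215, 0.0739, 0.2837]
eef_rot: [0.713, 0.701, -0.0, -0.0]
force: [-0.1, 0.1, -1.7]
grip_width: 0.0096
```

```bash
python3 - <<'E'
from h import *
rel([.6222,.075,.2565],-1.07)
for n in("side","wrist"):
    c=grab(n);cv2.imwrite(f"pics/{n}3.png",c["pixels"])
    if n=="side":cv2.imwrite("pics/s3c.png",cv2.resize(c["pixels"][120:280,200:380],None,fx=4,fy=3.7,interpolation=cv2.INTER_CUBIC))
E
```

```text
t 8.02 tcp [0.6215 0.0739 0.2837] toolz [-4.e-04 -2.e-04 -1.e+00] yaw_y -0.98 F [-0.1  0.1 -1.7] w 0.0096
 q [ 0.39  0.33 -0.71  1.43  0.21  1.46 -0.33]  shift [ 1.1  0.7 27.2] turn 0.08980119662129482
```

View pics/s3c.png

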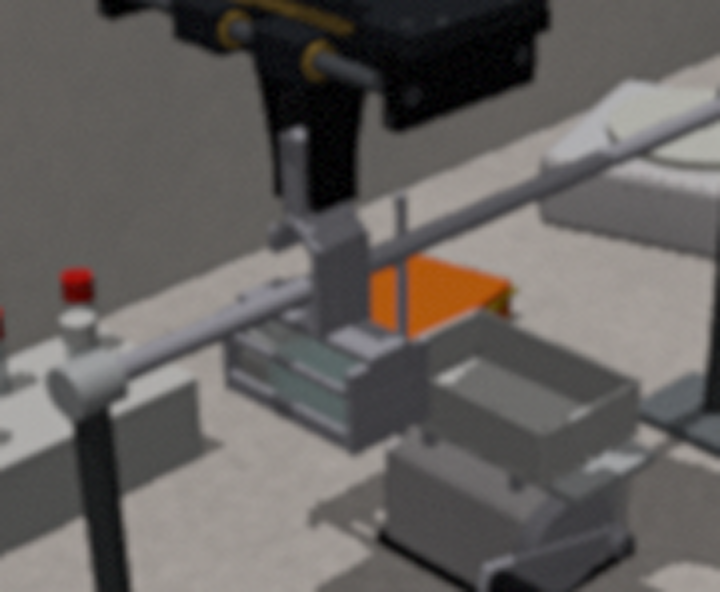

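View pics/wrist3.png

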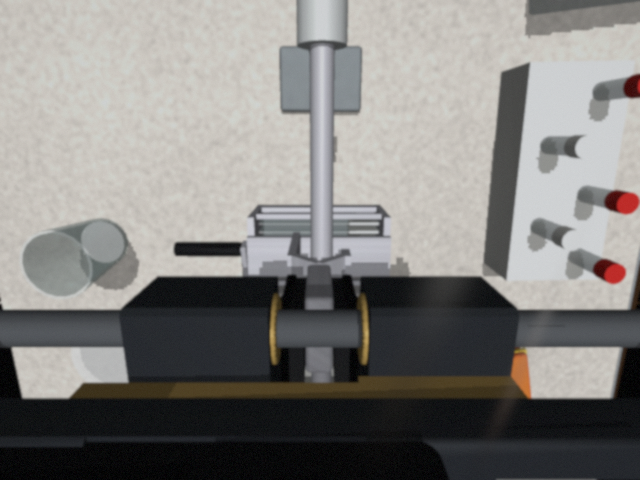

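>>> servo_tool(targets=[[[0,0,0,6,0],[0,0,0,12,0],[0,0,0,18,0],[0,0,0,22,0],[0,0,0,25,0],[0,0,0,26,0],[0,0,0,27,0],[0,0,0,27,0],[0,0,0,27,0],[0,0,0,27,0]]])

```text
time_s: 8.95
tcp_pos: [0.6225, 0.0734, 0.2567]
eef_rot: [0.713, 0.701, 0.0, 0.0]
force: [1.3, -0.2, -2.3]
grip_width: 0.0099
```

```bash
python3 - <<'E'
from h import *
for i in range(3):
    rel([.6222,.075,.2565],-1.07); c=grab("side")
cv2.imwrite("pics/s4c.png",cv2.resize(c["pixels"][120:280,200:380],None,fx=4,fy=3.7,interpolation=cv2.INTER_CUBIC))
E
```

```text
t 8.95 tcp [0.6225 0.0734 0.2567] toolz [ 7.e-04 -1.e-04 -1.e+00] yaw_y -1.04 F [ 1.3 -0.2 -2.3] w 0.0099
 q [ 0.39  0.34 -0.7   1.47  0.22  1.41 -0.34]  shift [ 1.6 -0.3  0.2] turn 0.0327200589009351
t 9.0 tcp [0.6225 0.0733 0.2567] toolz [ 8.e-04 -1.e-04 -1.e+00] yaw_y -1.04 F [ 1.8 -0.4 -1.4] w 0.0096
 q [ 0.39  0.34 -0.7   1.47  0.22  1.41 -0.34]  shift [ 1.6 -0.3  0.2] turn 0.033349123225576704
t 9.05 tcp [0.6225 0.0734 0.2567] toolz [ 8.e-04 -1.e-04 -1.e+00] yaw_y -1.03 F [ 1.3  0.1 -2. ] w 0.0096
 q [ 0.39  0.34 -0.7   1.47  0.22  1.41 -0.34]  shift [ 1.6 -0.3  0.2] turn 0.0353342533272496
```

View pics/s4c.png

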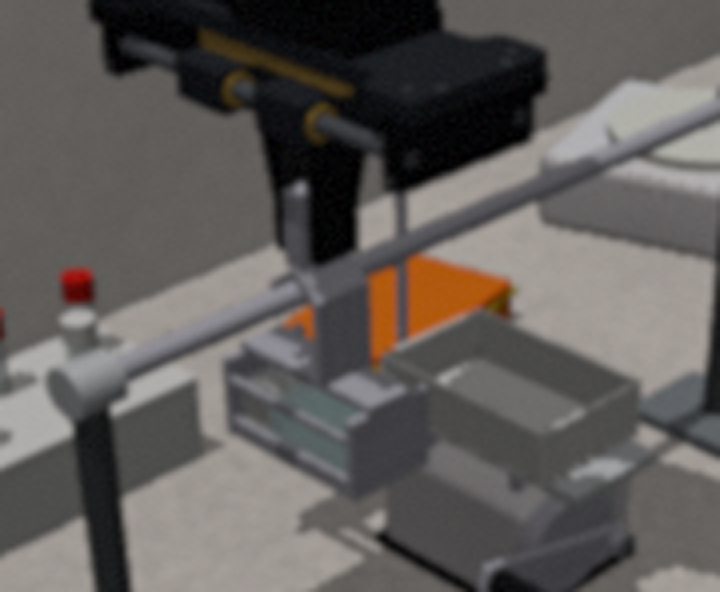

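>>> servo_tool(targets=[[[0,0,0,0.5,0],[0,0,0,1,0],[0,0,0,1,0],[0,0,0,1,0]]])

```text
time_s: 9.43
tcp_pos: [0.6227, 0.0735, 0.2564]
eef_rot: [0.713, 0.701, 0.001, 0.001]
force: [0.9, -1.0, 3.9]
grip_width: 0.0095
```

>>> servo_tool(targets=[[[0,-2,0,-0.4,0],[0,-6,0,-0.4,0],[0,-12,0,-0.4,0],[0,-20,0,-0.4,0],[0,-28,0,-0.4,0],[0,-36,0,-0.4,0],[0,-44,0,-0.4,0],[0,-52,0,-0.4,0],[0,-60,0,-0.4,0],[0,-66,0,-0.4,0],[0,-70,0,-0.4,0],[0,-70,0,-0.4,0],[0,-70,0,-0.4,0]]])

```text
time_s: 10.52
tcp_pos: [0.6214, 0.0023, 0.2563]
eef_rot: [0.714, 0.7, 0.0, 0.001]
force: [4.6, 0.5, 2.6]
grip_width: 0.01
```

```bash
python3 - <<'E'
from h import *
rel([.6199,-.0477,.2564],-1.07)
E
```

```text
t 10.52 tcp [0.6214 0.0023 0.2563] toolz [ 0.0013 -0.0013 -1.    ] yaw_y -1.09 F [4.6 0.5 2.6] w 0.01
 q [ 0.49  0.32 -0.68  1.49  0.2   1.4  -0.21]  shift [-50.   -0.5  -0.1] turn -0.02084292731763071
```

>>> servo_tool(targets=[[[0,-2,0.6,-0.2,0],[0,-6,0.6,-0.2,0],[0,-12,0.6,-0.2,0],[0,-19,0.6,-0.2,0],[0,-26,0.6,-0.2,0],[0,-33,0.6,-0.2,0],[0,-40,0.6,-0.2,0],[0,-46,0.6,-0.2,0],[0,-50,0.6,-0.2,0],[0,-50,0.6,-0.2,0],[0,-50,0.6,-0.2,0],[0,-50,0.6,-0.2,0]]])

```text
time_s: 11.52
tcp_pos: [0.6206, -0.0462, 0.2563]
eef_rot: [0.713, 0.701, -0.0, 0.0]
force: [2.7, 2.0, 3.9]
grip_width: 0.0097
```

```bash
python3 - <<'E'
from h import *
rel([.6199,-.0477,.2564],-1.07)
for n in("side","top","wrist"):
    c=grab(n);cv2.imwrite(f"pics/{n}5.png",c["pixels"])
    if n=="side":cv2.imwrite("pics/s5c.png",cv2.resize(c["pixels"][120:300,240:420],None,fx=4,fy=3.3,interpolation=cv2.INTER_CUBIC))
E
```

```text
t 11.52 tcp [ 0.6206 -0.0462  0.2563] toolz [ 1.e-04 -1.e-04 -1.e+00] yaw_y -1.0 F [2.7 2.  3.9] w 0.0097
 q [ 0.55  0.32 -0.66  1.48  0.2   1.4  -0.13]  shift [-1.5 -0.7 -0.1] turn 0.07242840610686585
```

View pics/s5c.png

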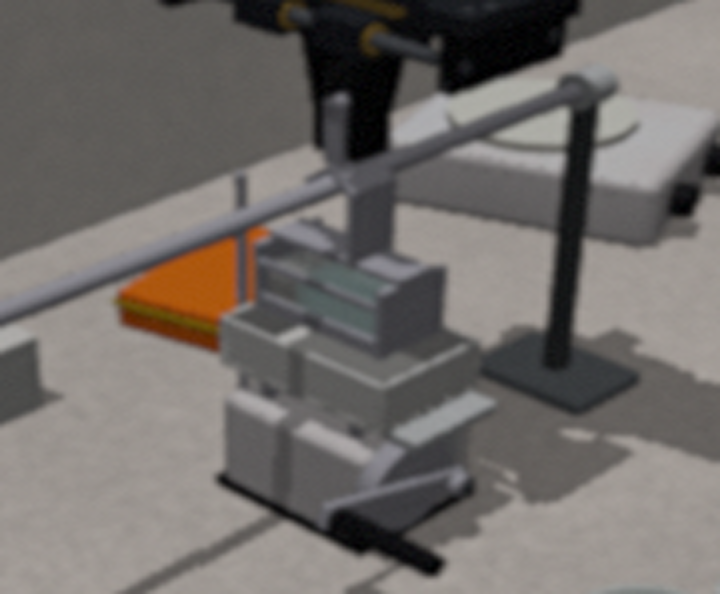

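View pics/wrist5.png

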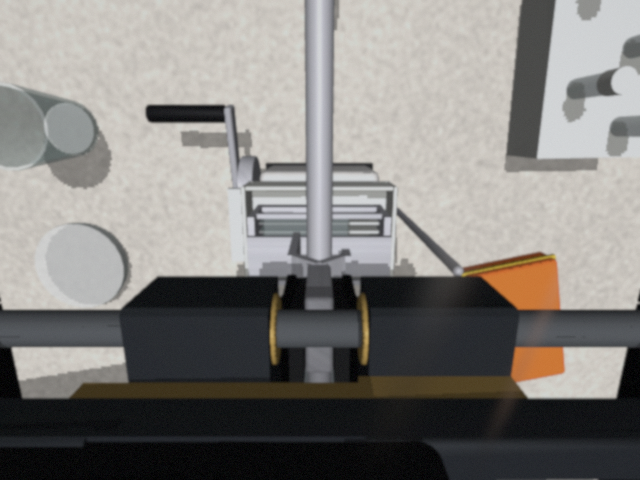

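>>> servo_tool(targets=[[[0,-1.5,0,0,0],[0,-1.5,0,-0.5,0],[0,-1.5,0.5,-0.5,0],[0,-1.5,0.5,-0.5,0]]])

```text
time_s: 12.0
tcp_pos: [0.6206, -0.0477, 0.2563]
eef_rot: [0.713, 0.701, -0.0, -0.001]
force: [1.7, 3.8, 2.1]
grip_width: 0.0098
```

```bash
cat > chk.py <<'E'
from h import *
def edges(n="side"):
    c=grab(n);W=cloud(c)
    box=lambda x0,x1,y0,y1,z0,z1:(W[...,0]>x0)&(W[...,0]<x1)&(W[...,1]>y0)&(W[...,1]<y1)&(W[...,2]>z0)&(W[...,2]<z1)
    m=box(.56,.67,-.12,.03,.15,.172);P=W[m];print(n,"basket top-ish n",m.sum(),np.round(np.percentile(P,[1,99],axis=0),4).tolist())
    m=box(.55,.69,-.12,.03,.108,.122);P=W[m];print(n,"dish n",m.sum(),np.round(np.percentile(P,[1,99],axis=0),4).tolist())
    for l,z in(("lowfoot",(.13,.15)),("tab",(.24,.272))):
        m=box(.57,.665,-.12,.03,*z);P=W[m]
        if len(P):print(n,l,len(P),np.round(np.percentile(P,[2,50,98],axis=0),4).tolist())
    return c
if __name__=="__main__":
    for n in("side","top","wrist"): edges(n)
E
python3 - <<'E'
from chk import *
rel([.6199,-.0477,.2564],-1.07)
for n in("side","top","wrist"): edges(n)
E
```

```text
t 12.0 tcp [ 0.6206 -0.0477  0.2563] toolz [-1.4e-03  3.0e-04 -1.0e+00] yaw_y -1.01 F [1.7 3.8 2.1] w 0.0098
 q [ 0.56  0.32 -0.66  1.48  0.2   1.41 -0.12]  shift [ 0.  -0.7 -0.1] turn 0.06261500674006015
side basket top-ish n 538 [[0.5769, -0.0676, 0.1504], [0.6609, -0.0222, 0.1716]]
side dish n 508 [[0.5638, -0.0809, 0.1081], [0.6748, -0.009, 0.1219]]
side lowfoot 483 [[0.577, -0.0654, 0.1304], [0.6053, -0.0298, 0.1395], [0.66, -0.0223, 0.1496]]
side tab 323 [[0.6039, -0.0558, 0.2406], [0.6133, -0.0365, 0.2568], [0.6336, -0.0308, 0.2714]]
top basket top-ish n 114 [[0.5795, -0.0328, 0.1509], [0.662, -0.0249, 0.1714]]
top dish n 231 [[0.5657, -0.0827, 0.1083], [0.6765, -0.0121, 0.1218]]
top lowfoot 146 [[0.5792, -0.0631, 0.1305], [0.6132, -0.0304, 0.1376], [0.6604, -0.0251, 0.1483]]
wrist basket top-ish n 2148 [[0.579, -0.0695, 0.1504], [0.662, -0.0235, 0.1719]]
wrist dish n 1640 [[0.5654, -0.0802, 0.109], [0.6753, -0.0104, 0.1219]]
wrist lowfoot 1358 [[0.5822, -0.0417, 0.1303], [0.6293, -0.0292, 0.1397], [0.659, -0.0235, 0.1493]]
wrist tab 3118 [[0.6075, -0.061, 0.2412], [0.6204, -0.0365, 0.2635], [0.6336, -0.0323, 0.2712]]
```

>>> servo_tool(targets=[[[5,0.3,0,0,0],[20,0.3,0,0,0],[40,0.3,0,0,0],[50,0.3,0,0,0],[50,0.3,0,0,0],[50,0.3,0,0,0],[50,0.3,0,0,0],[50,0.3,0,0,0],[50,0.3,0,0,0],[50,0.3,0,0,0],[50,0.3,0,0,0],[50,0.3,0,0,0]]])

```text
time_s: 13.15
tcp_pos: [0.6211, -0.0478, 0.2567]
eef_rot: [0.713, 0.701, -0.0, 0.0]
force: [0.6, 0.4, -0.2]
grip_width: 0.0501
```

```bash
python3 - <<'E'
from chk import *
rel([.6199,-.0477,.2564],-1.07)
for n in("side","wrist"): c=edges(n)
E
```

```text
t 13.15 tcp [ 0.6211 -0.0478  0.2567] toolz [ 0.e+00 -1.e-04 -1.e+00] yaw_y -1.03 F [ 0.6  0.4 -0.2] w 0.0501
 q [ 0.56  0.32 -0.66  1.48  0.2   1.4  -0.13]  shift [ 0.1 -1.2  0.3] turn 0.04355572614940684
side basket top-ish n 543 [[0.577, -0.0677, 0.1503], [0.6614, -0.0221, 0.1713]]
side dish n 505 [[0.5642, -0.0815, 0.1082], [0.6745, -0.0087, 0.1219]]
side lowfoot 489 [[0.5772, -0.066, 0.1304], [0.6065, -0.0298, 0.1394], [0.6598, -0.0224, 0.1495]]
side tab 603 [[0.5847, -0.0574, 0.241], [0.6163, -0.0408, 0.2571], [0.6533, -0.031, 0.2714]]
wrist basket top-ish n 2361 [[0.5794, -0.0706, 0.1504], [0.662, -0.0236, 0.1718]]
wrist dish n 1715 [[0.5655, -0.0812, 0.1094], [0.6753, -0.0104, 0.1218]]
wrist lowfoot 1395 [[0.5823, -0.0418, 0.1304], [0.6115, -0.03, 0.1401], [0.6594, -0.0236, 0.1494]]
wrist tab 3778 [[0.5874, -0.0607, 0.2408], [0.6202, -0.0369, 0.262], [0.6545, -0.0323, 0.2712]]
```

>>> servo_tool(targets=[[[50,0,0,-10,0],[50,0,0,-30,0],[50,0,0,-55,0],[50,0,0,-80,0],[50,0,0,-80,0],[50,0,0,-80,0],[50,0,0,-80,0]]])

```text
time_s: 13.83
tcp_pos: [0.621, -0.0478, 0.3367]
eef_rot: [0.713, 0.701, -0.0, 0.0]
force: [0.0, -0.3, -0.4]
grip_width: 0.05
```

```bash
python3 - <<'E'
from chk import *
rel([.502,.0414,.15],None)
for n in("side","top","wrist"):
    c=grab(n);cv2.imwrite(f"pics/{n}6.png",c["pixels"]);W=cloud(c)
    v=c["pixels"].max(-1)
    m=(v<60)&(W[...,0]>.46)&(W[...,0]<.56)&(W[...,1]>.015)&(W[...,1]<.09)&(W[...,2]>.05)&(W[...,2]<.095)
    P=W[m]
    if len(P)>20:
        print(n,len(P),np.round(np.percentile(P,[2,50,98],axis=0),4).tolist(),cv2.minAreaRect((P[:,:2]*1000).astype(np.float32)))
    edges(n)
E
```

```text
t 13.83 tcp [ 0.621  -0.0478  0.3367] toolz [ 0.e+00 -3.e-04 -1.e+00] yaw_y -1.03 F [ 0.  -0.3 -0.4] w 0.05
 q [ 0.55  0.3  -0.66  1.35  0.18  1.55 -0.11]  shift [  87.1 -120.6  186.7] turn None
side 226 [[0.4859, 0.027, 0.0632], [0.5165, 0.0461, 0.0732], [0.548, 0.0496, 0.0769]] ((517.6558227539062, 39.17932891845703), (28.576923370361328, 67.71707916259766), 79.92655181884766)
side basket top-ish n 545 [[0.5771, -0.0686, 0.1504], [0.6617, -0.0223, 0.1717]]
side dish n 513 [[0.564, -0.0809, 0.1082], [0.6751, -0.0087, 0.1218]]
side lowfoot 494 [[0.5775, -0.0653, 0.1306], [0.606, -0.0295, 0.1396], [0.6599, -0.0223, 0.1496]]
side tab 263 [[0.6139, -0.0602, 0.241], [0.616, -0.0417, 0.2579], [0.625, -0.0307, 0.2717]]
top 187 [[0.49, 0.0344, 0.0695], [0.5188, 0.04, 0.0734], [0.5479, 0.0452, 0.0778]] ((518.3169555664062, 39.75251770019531), (10.003463745117188, 61.22301483154297), 88.65017700195312)
top basket top-ish n 287 [[0.5791, -0.0701, 0.1503], [0.6642, -0.025, 0.1719]]
top dish n 273 [[0.5657, -0.0841, 0.1083], [0.6765, -0.0119, 0.1219]]
top lowfoot 213 [[0.5793, -0.0703, 0.1303], [0.6064, -0.0365, 0.1381], [0.6605, -0.0253, 0.1496]]
wrist 723 [[0.49, 0.0359, 0.0707], [0.5181, 0.0412, 0.0735], [0.5464, 0.0466, 0.0757]] ((517.88037109375, 41.289913177490234), (10.347566604614258, 59.07447814941406), 88.90931701660156)
wrist basket top-ish n 1360 [[0.5789, -0.0707, 0.1506], [0.6621, -0.0235, 0.1719]]
wrist dish n 1208 [[0.5654, -0.0818, 0.1085], [0.6754, -0.0104, 0.1218]]
wrist lowfoot 874 [[0.5825, -0.0698, 0.1329], [0.6287, -0.0303, 0.1387], [0.659, -0.0235, 0.1492]]
wrist tab 1124 [[0.6156, -0.061, 0.244], [0.6203, -0.0436, 0.2701], [0.6251, -0.0322, 0.2715]]
```

View pics/wrist6.png

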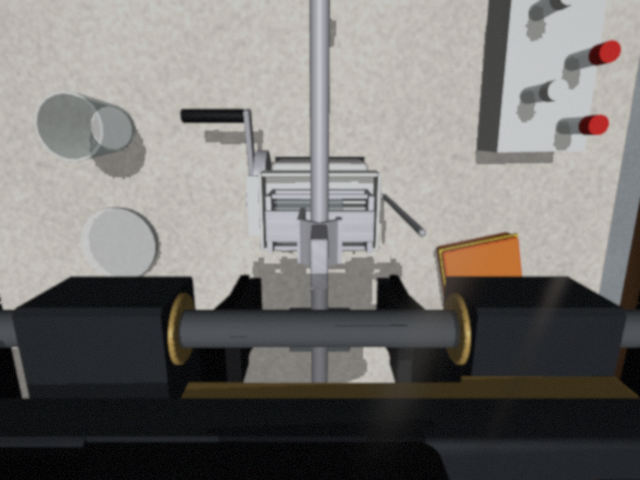

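View pics/side6.png

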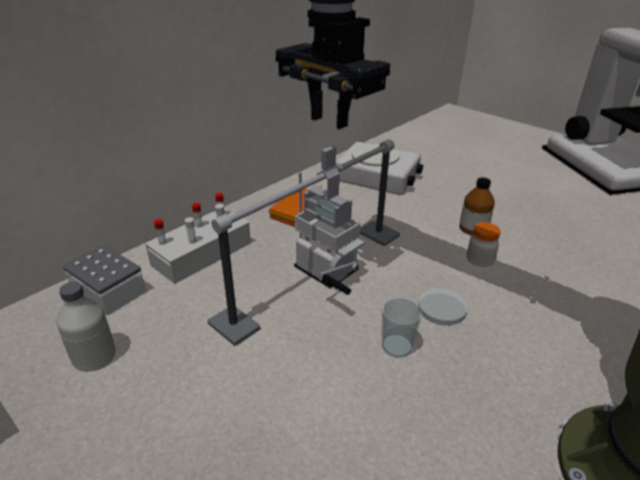

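>>> servo_tool(targets=[[[50,0,-10,0,-4],[50,5,-25,0,-10],[50,12,-40,0,-17],[50,22,-55,0,-24],[50,34,-70,0,-31],[50,46,-85,0,-38],[50,58,-97,0,-45],[50,68,-107,0,-52],[50,77,-114,0,-59],[50,84,-119,0,-66],[50,87,-119,0,-73],[50,87,-119,0,-80],[50,87,-119,0,-86],[50,87,-119,0,-90],[50,87,-119,0,-90],[50,87,-119,0,-90],[50,87,-119,0,-90]]])

```text
time_s: 15.55
tcp_pos: [0.5036, 0.0413, 0.3365]
eef_rot: [0.01, 1.0, -0.0, -0.0]
force: [0.3, 0.3, -0.7]
grip_width: 0.0497
```

```bash
python3 - <<'E'
from chk import *
rel([.504,.041,.068],89)
c=grab("wrist");cv2.imwrite("pics/w7.png",c["pixels"]);W=cloud(c)
v=c["pixels"].max(-1)
m=(v<60)&(W[...,0]>.46)&(W[...,0]<.56)&(W[...,1]>.015)&(W[...,1]<.09)&(W[...,2]>.05)&(W[...,2]<.095);P=W[m]
if len(P)>20: print(len(P),np.round(np.percentile(P,[2,50,98],axis=0),4).tolist(),cv2.minAreaRect((P[:,:2]*1000).astype(np.float32)))
E
```

```text
t 15.55 tcp [0.5036 0.0413 0.3365] toolz [-2.e-04 -1.e-04 -1.e+00] yaw_y 88.87 F [ 0.3  0.3 -0.7] w 0.0497
 q [ 0.68  0.01 -0.81  1.62  0.01  1.51  1.42]  shift [ -0.5  -0.3 268.5] turn -0.13384901774412583
593 [[0.4877, 0.0361, 0.0711], [0.5158, 0.0413, 0.0737], [0.5459, 0.047, 0.0756]] ((516.9603271484375, 41.46238708496094), (10.980883598327637, 61.0469856262207), 87.57020568847656)
```

View pics/w7.png

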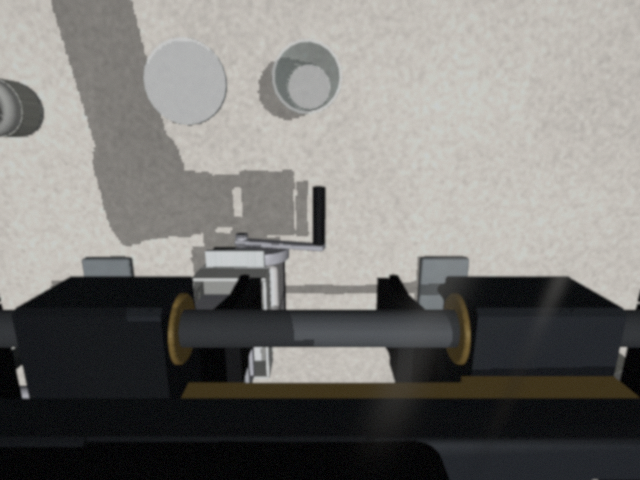

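>>> servo_tool(targets=[[[50,0,0,15,0],[50,0,0,40,0],[50,0,0,70,0],[50,0,0,100,0],[50,0,0,130,0],[50,0,0,155,0],[50,0,0,175,0],[50,0,0,190,0],[50,0,0,200,0],[50,0,0,200,0],[50,0,0,200,0],[50,0,0,200,0]]])

```text
time_s: 16.6
tcp_pos: [0.5045, 0.0415, 0.1377]
eef_rot: [0.009, 1.0, -0.0, 0.001]
force: [0.2, -0.2, -0.4]
grip_width: 0.0498
```

```bash
python3 - <<'E'
from chk import *
rel([.504,.0413,.068],89)
for n in ("wrist","side"):
    c=grab(n);cv2.imwrite(f"pics/{n}8.png",c["pixels"])
E
```

```text
t 16.6 tcp [0.5045 0.0415 0.1377] toolz [ 1.8e-03 -1.0e-04 -1.0e+00] yaw_y 88.96 F [ 0.2 -0.2 -0.4] w 0.0498
 q [ 0.63  0.16 -0.82  1.91  0.13  1.12  1.31]  shift [ 0.7 -0.2 69.7] turn -0.043065672216300754
```

View pics/side8.png

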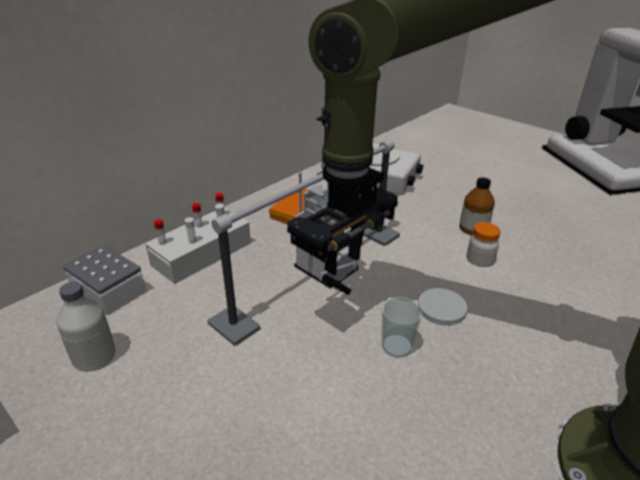

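View pics/wrist8.png

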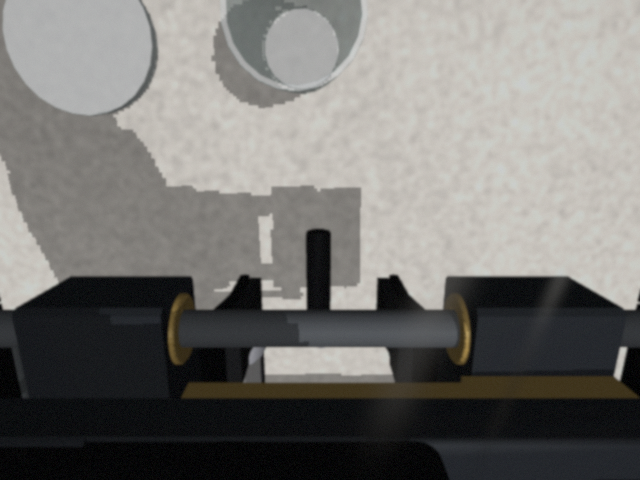

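>>> servo_tool(targets=[[[50,0,0,20,0],[50,0,0,40,0],[50,0,0,57,0],[50,0,0,66,0],[50,0,0,69,0],[50,0,0,69,0],[0,0,0,69,0],[0,0,0,69,0],[0,0,0,69,0],[0,0,0,69,0],[0,0,0,69,0],[0,0,0,69,0],[0,0,0,69,0],[0,0,0,69,0],[0,0,0,69,0],[0,0,0,69,0],[0,0,0,69,0],[0,0,0,69,0]]])

```text
time_s: 18.2
tcp_pos: [0.5038, 0.0411, 0.0677]
eef_rot: [0.009, 1.0, -0.0, 0.0]
force: [0.2, -1.5, 0.3]
grip_width: 0.0127
```

```bash
python3 - <<'E'
from chk import *
rel([.504,.0413,.068],89)
# arc plan: pivot
py,pz=-.0465,.045
s=bot.state();y,z=s["tcp_pos"][1:]
print("r",np.hypot(y-py,z-pz)*1000,"ang above level",np.degrees(np.arctan2(z-pz,y-py)))
for a in range(15,91,5):
    r=.09;A=np.radians(a);print(a,"dy(tool y)",round((py+r*np.cos(A)-y)*1000,1),"tool z",round(-(pz+r*np.sin(A)-z)*1000,1))
E
```

```text
t 18.2 tcp [0.5038 0.0411 0.0677] toolz [ 1.e-04 -3.e-04 -1.e+00] yaw_y 88.96 F [ 0.2 -1.5  0.3] w 0.0127
 q [ 0.59  0.27 -0.79  1.97  0.23  0.99  1.24]  shift [-0.2  0.2 -0.3] turn -0.03615445208242818
r 90.53264239751162 ang above level 14.500119563301343
15 dy(tool y) -0.7 tool z -0.6
20 dy(tool y) -3.1 tool z -8.1
25 dy(tool y) -6.1 tool z -15.4
30 dy(tool y) -9.7 tool z -22.3
35 dy(tool y) -13.9 tool z -29.0
40 dy(tool y) -18.7 tool z -35.2
45 dy(tool y) -24.0 tool z -41.0
50 dy(tool y) -29.8 tool z -46.3
55 dy(tool y) -36.0 tool z -51.1
60 dy(tool y) -42.6 tool z -55.3
65 dy(tool y) -49.6 tool z -58.9
70 dy(tool y) -56.9 tool z -61.9
75 dy(tool y) -64.4 tool z -64.3
80 dy(tool y) -72.0 tool z -66.0
85 dy(tool y) -79.8 tool z -67.0
90 dy(tool y) -87.6 tool z -67.3
```

>>> servo_tool(targets=[[[0,0,0,0,0],[0,0,0,0,0],[0,0,0,0,0],[0,0,0,0,0]]])

```text
time_s: 18.53
tcp_pos: [0.5038, 0.0411, 0.0677]
eef_rot: [0.009, 1.0, -0.0, 0.0]
force: [0.5, -1.6, 1.8]
grip_width: 0.0131
```

```bash
python3 - <<'E'
from chk import *
rel([.504,.0413,.068],89)
for n in ("wrist","side"):
    c=grab(n);p=c["pixels"]
    cv2.imwrite(f"pics/{n}9.png",p if n=="wrist" else cv2.resize(p[180:320,260:420],None,fx=4.5,fy=4,interpolation=cv2.INTER_CUBIC))
E
```

```text
t 18.53 tcp [0.5038 0.0411 0.0677] toolz [ 1.e-04 -3.e-04 -1.e+00] yaw_y 88.96 F [ 0.5 -1.6  1.8] w 0.0131
 q [ 0.59  0.27 -0.79  1.97  0.23  0.99  1.24]  shift [-0.2  0.2 -0.3] turn -0.038003884069610194
```

View pics/side9.png

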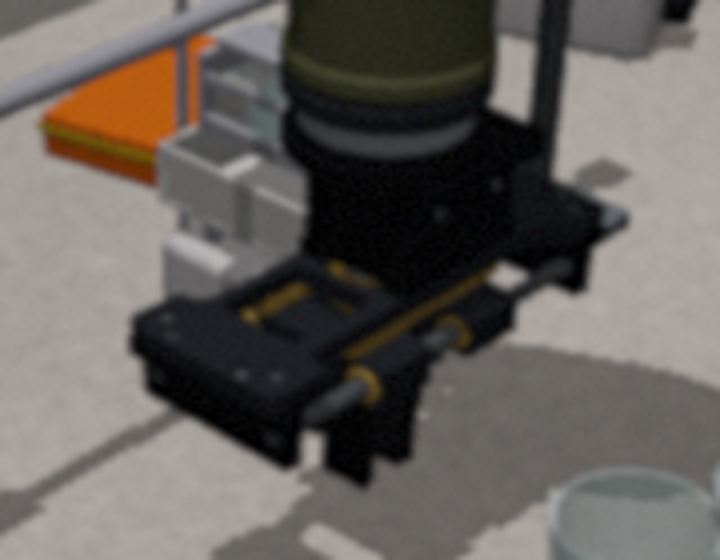

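View pics/wrist9.png

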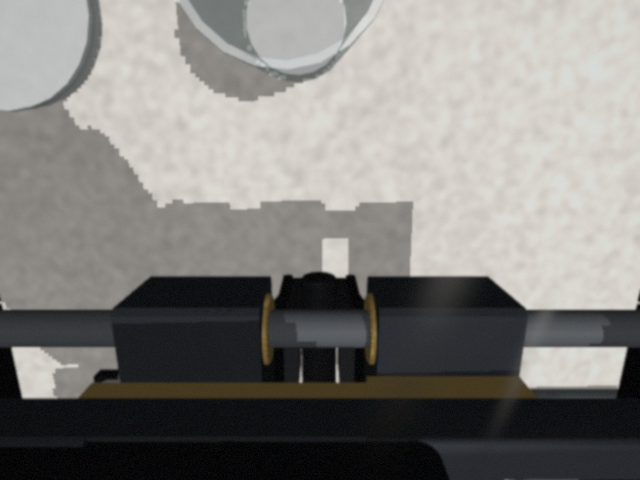

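>>> servo_tool(targets=[[[0,-1,-3,-7.5,0],[0,-1,-6,-15,0],[0,-1,-9,-22,0],[0,-1,-13,-28.5,0],[0,-1,-18,-35,0],[0,-1,-23.5,-40.5,0],[0,-1,-29,-46,0],[0,-1,-29,-46,0],[0,-1,-29,-46,0]]])

```text
time_s: 19.38
tcp_pos: [0.5033, 0.0146, 0.1148]
eef_rot: [0.009, 1.0, 0.001, -0.001]
force: [-5.1, 7.3, 0.5]
grip_width: 0.0129
```

```bash
python3 - <<'E'
from chk import *
rel([.504,-.0465,.135],89)
for n in ("wrist","side"):
    c=grab(n);p=c["pixels"]
    cv2.imwrite(f"pics/{n}10.png",p if n=="wrist" else cv2.resize(p[160:320,260:420],None,fx=4.5,fy=3.7,interpolation=cv2.INTER_CUBIC))
E
```

```text
t 19.38 tcp [0.5033 0.0146 0.1148] toolz [-0.0015  0.0026 -1.    ] yaw_y 89.02 F [-5.1  7.3  0.5] w 0.0129
 q [ 0.66  0.19 -0.8   1.94  0.15  1.08  1.35]  shift [ -1.7 -61.  -20.3] turn 0.023442609489279675
```

View pics/side10.png

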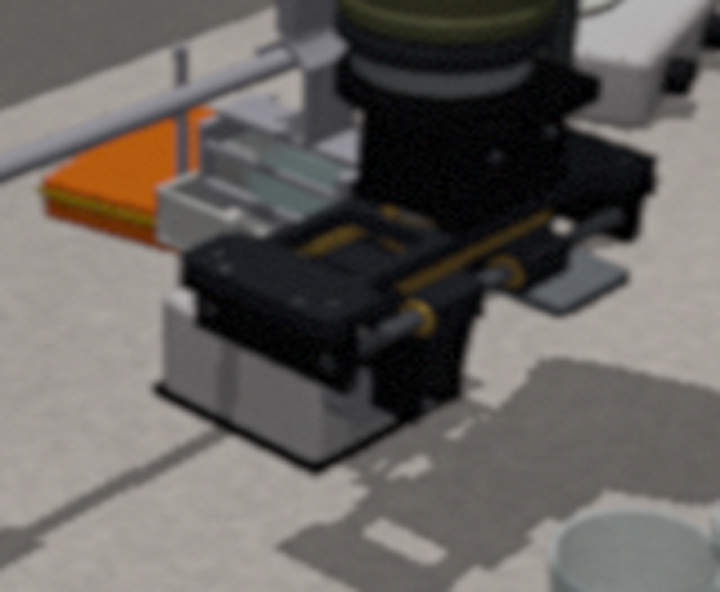

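View pics/wrist10.png

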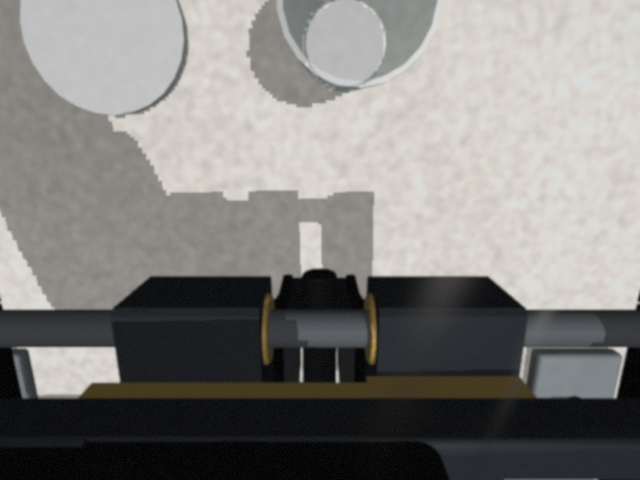

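>>> servo_tool(targets=[[[0,1,-6,-5,0],[0,1,-13,-9.5,0],[0,1,-20,-13,0],[0,1,-27,-16,0],[0,1,-34.5,-18.5,0],[0,1,-34.5,-18.5,0],[0,1,-34.5,-18.5,0]]])

```text
time_s: 20.07
tcp_pos: [0.5028, -0.0193, 0.1351]
eef_rot: [0.008, 1.0, 0.001, 0.0]
force: [-6.1, 8.7, 11.3]
grip_width: 0.013
```

```bash
python3 - <<'E'
from chk import *
rel([.504,-.0465,.135],89)
c=edges("side")
cv2.imwrite("pics/s11.png",cv2.resize(c["pixels"][160:320,260:420],None,fx=4.5,fy=3.7,interpolation=cv2.INTER_CUBIC))
E
```

```text
t 20.07 tcp [ 0.5028 -0.0193  0.1351] toolz [ 4.0e-04  2.7e-03 -1.0e+00] yaw_y 89.05 F [-6.1  8.7 11.3] w 0.013
 q [ 0.72  0.16 -0.78  1.92  0.12  1.11  1.45]  shift [ -1.6 -27.2   0. ] turn 0.049794867493147876
side basket top-ish n 246 [[0.612, -0.0582, 0.1504], [0.6616, -0.0228, 0.1718]]
side dish n 220 [[0.5658, -0.0183, 0.1081], [0.6744, -0.0085, 0.1219]]
side lowfoot 212 [[0.6151, -0.0323, 0.1302], [0.6466, -0.0242, 0.1373], [0.6626, -0.0099, 0.1493]]
side tab 261 [[0.6136, -0.0611, 0.241], [0.6162, -0.0411, 0.2577], [0.6254, -0.0311, 0.2717]]
```

View pics/s11.png

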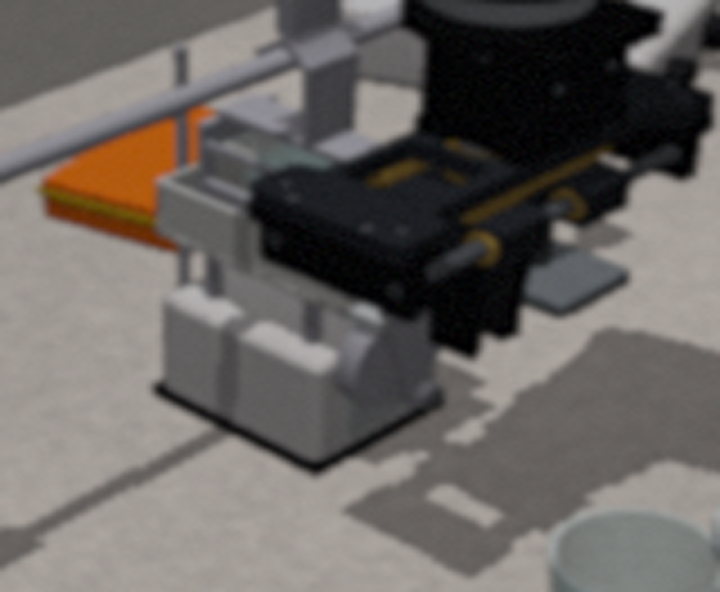

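>>> servo_tool(targets=[[[0,1,-5,-2.5,0],[0,1,-10,-4,0],[0,1,-15,-5,0],[0,1,-20,-5,0],[0,1,-24,-5,0],[0,1,-26,-5,0],[0,1,-26,-5,0],[0,1,-26,-5,0],[0,1,-26,-5,0]]])

```text
time_s: 20.87
tcp_pos: [0.5022, -0.047, 0.1395]
eef_rot: [0.009, 1.0, 0.0, 0.001]
force: [-1.4, 5.0, 5.7]
grip_width: 0.0127
```

```bash
python3 - <<'E'
from chk import *
rel([.504,-.046,.135],89)
for n in("side","top","wrist"):
    c=edges(n);cv2.imwrite(f"pics/{n}12.png",c["pixels"]);W=cloud(c)
    m=(W[...,0]>.56)&(W[...,0]<.68)&(W[...,1]>-.1)&(W[...,1]<0)&(W[...,2]>.125)&(W[...,2]<.146)
    # dish rim +y edge strip
    m2=m&(W[...,1]>-.017); print("rim strip z",m2.sum(),np.round(np.percentile(W[m2][:,2],[10,50,95]),4) if m2.any() else"")
rel([.504,-.046,.135],89)
c=grab("side");cv2.imwrite("pics/s12.png",cv2.resize(c["pixels"][160:320,260:420],None,fx=4.5,fy=3.7,interpolation=cv2.INTER_CUBIC))
E
```

```text
t 20.87 tcp [ 0.5022 -0.047   0.1395] toolz [ 2.6e-03  7.0e-04 -1.0e+00] yaw_y 89.02 F [-1.4  5.   5.7] w 0.0127
 q [ 0.76  0.15 -0.76  1.91  0.11  1.12  1.51]  shift [-1.7  1.   4.5] turn 0.02157813712071288
side basket top-ish n 270 [[0.6032, -0.0543, 0.1502], [0.6617, -0.0224, 0.1712]]
side dish n 333 [[0.5526, -0.0512, 0.1081], [0.6738, -0.009, 0.1219]]
side lowfoot 484 [[0.5753, -0.0323, 0.1307], [0.6248, -0.0237, 0.1379], [0.6621, -0.0091, 0.1491]]
side tab 263 [[0.6136, -0.0599, 0.2414], [0.6162, -0.0416, 0.2578], [0.6254, -0.0304, 0.2717]]
rim strip z 336 [0.1266 0.1333 0.1402]
top basket top-ish n 214 [[0.5795, -0.07, 0.1503], [0.6642, -0.0248, 0.1717]]
top dish n 199 [[0.5663, -0.0454, 0.108], [0.6751, -0.0119, 0.1218]]
top lowfoot 256 [[0.5745, -0.0382, 0.1306], [0.614, -0.0264, 0.1383], [0.6614, -0.0123, 0.1487]]
top tab 62 [[0.6162, -0.0572, 0.241], [0.6224, -0.0363, 0.2688], [0.6257, -0.0336, 0.2718]]
rim strip z 126 [0.1294 0.1376 0.1409]Traceback (most recent call last):
  File "<stdin>", line 4, in <module>
  File "chk.py", line 5, in edges
    m=box(.56,.67,-.12,.03,.15,.172);P=W[m];print(n,"basket top-ish n",m.sum(),np.round(np.percentile(P,[1,99],axis=0),4).tolist())
                                                                                        ~~~~~~~~~~~~~^^^^^^^^^^^^^^^^^
    return _quantile_unchecked(
        a, q, axis, out, overwrite_input, method, keepdims, weights)
    return _ureduce(a,
                    func=_quantile_ureduce_func,
    ...<5 lines>...
                    overwrite_input=overwrite_input,
                    method=method)
    r = func(a, **kwargs)
    result = _quantile(arr,
                       quantiles=q,
    ...<2 lines>...
                       out=out,
                       weights=wgt)
    slices_having_nans = np.isnan(arr[-1, ...])
                                  ~~~^^^^^^^^^
IndexError: index -1 is out of bounds for axis 0 with size 0
```

View pics/top12.png

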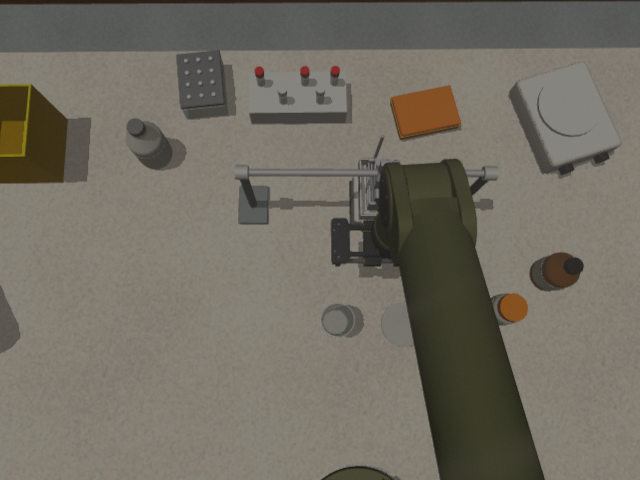

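>>> servo_tool(targets=[[[0,0,0,0,0],[0,0,0,0,0],[0,0,0,0,0],[0,0,0,0,0],[0,0,0,0,0],[0,0,0,0,0]]])

```text
time_s: 21.52
tcp_pos: [0.5022, -0.047, 0.1395]
eef_rot: [0.009, 1.0, 0.0, 0.001]
force: [-1.8, 3.6, 5.4]
grip_width: 0.0132
```

```bash
python3 - <<'E'
from chk import *
for i in range(3):
    rel([.504,-.046,.135],89);c=grab("side")
cv2.imwrite("pics/s13.png",cv2.resize(c["pixels"][130:290,240:420],None,fx=4.4,fy=3.7,interpolation=cv2.INTER_CUBIC))
W=cloud(c)
m=(W[...,0]>.56)&(W[...,0]<.68)&(W[...,1]>-.014)&(W[...,1]<-.004)&(W[...,2]>.09)&(W[...,2]<.15)
print("dish +y wall top z",m.sum(),np.round(np.percentile(W[m][:,2],[50,95,99]),4))
m=(W[...,0]>.6)&(W[...,0]<.67)&(W[...,1]>-.03)&(W[...,1]<-.015)&(W[...,2]>.145)&(W[...,2]<.175)
print("basket +y face",np.round(np.median(W[m],0),4))
c=grab("wrist");cv2.imwrite("pics/w13.png",c["pixels"])
E
```

```text
t 21.52 tcp [ 0.5022 -0.047   0.1395] toolz [ 2.7e-03  6.0e-04 -1.0e+00] yaw_y 89.02 F [-1.8  3.6  5.4] w 0.0132
 q [ 0.76  0.15 -0.76  1.91  0.11  1.12  1.51]  shift [-1.7  1.   4.5] turn 0.024513111382844954
t 21.57 tcp [ 0.5022 -0.047   0.1395] toolz [ 2.6e-03  7.0e-04 -1.0e+00] yaw_y 89.03 F [-1.5  5.1  4.4] w 0.0128
 q [ 0.76  0.15 -0.76  1.91  0.11  1.12  1.51]  shift [-1.8  1.   4.5] turn 0.028008952710308677
t 21.62 tcp [ 0.5022 -0.047   0.1395] toolz [ 2.6e-03  7.0e-04 -1.0e+00] yaw_y 89.02 F [-2.   4.1  5.3] w 0.0132
 q [ 0.76  0.15 -0.76  1.91  0.11  1.12  1.51]  shift [-1.7  1.   4.5] turn 0.021326057830208356
dish +y wall top z 652 [0.124  0.1394 0.1409]
basket +y face [ 0.6415 -0.0254  0.1608]
```

View pics/s13.png

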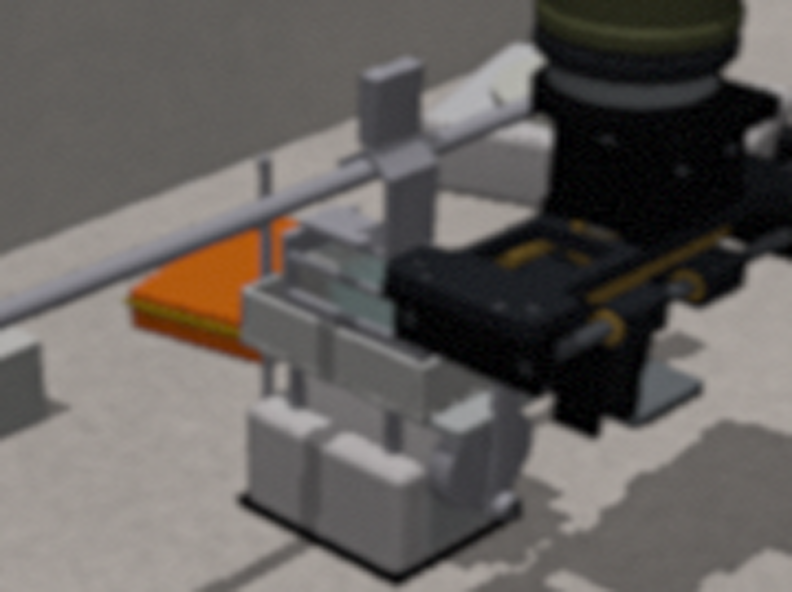

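View pics/w13.png

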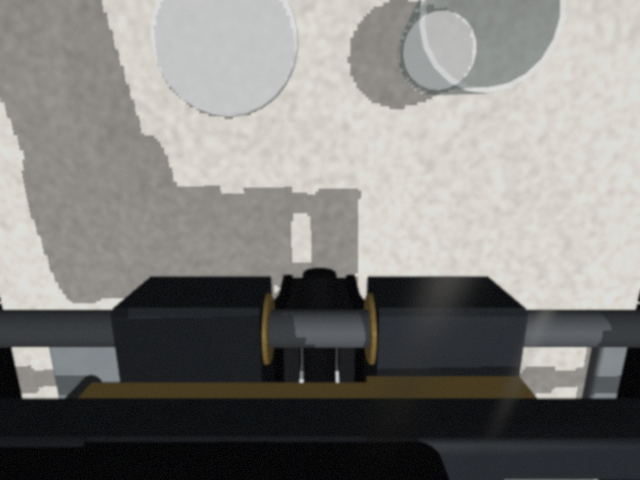

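```bash
python3 -c "
from plant import bot
print(bot.finish_job()); s=bot.state(); print(s['time_s'],s['tcp_pos'],s['force'],s['grip_width'])"
```

```text
the job is handed in; nothing more can be done
None
the job is handed in; nothing more can be done
```

The job is handed in at about 21.6 s. The carrier hangs on the rail over the dish and the gripper is still holding the cam lever upright; `finish_job()` reports no verdict.

**What I did:** I gripped the carrier by its tab and hooked it onto the rail about 12 cm left of the dish. I then slid it to the dish centre and let go with the dish still down. After that I gripped the lever's handle and turned it along its arc to upright.

**Last checks before handing in:**
- **Carrier over the dish:** within about 1–2 mm of the dish centre along the rail in the camera views, both after I let go and after the lift. It had not visibly moved or tilted.
- **Dish height:** rim at about 139–140 mm against 121 mm when down, so it is up by about the full 18 mm.
- **Lever:** the handle's y is within about 1 mm of the measured pivot, so it should be within 1–2° of upright. The tool stood still, with about 5 N of steady force on it.

**What disagreed or I could not check:**
- Between the start and the end of the swing the tool ended about 4–5 mm higher than the handle's 90 mm arc predicts. I put this down to the bar rolling a little between the finger pads.
- The fingers read about 13 mm on the 14 mm bar.
- The side and top cameras differed by about 2 mm, so I averaged them.
- I did not re-measure the other things on the bench after the moves; in the last top view those not hidden by the arm looked undisturbed.
- Whether the foot is clear of the dish was judged from position only, since there is no direct contact reading.

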